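Close the pin-located jig cover and hold it pressed

ROBOT

A 7-joint arm with a two-finger parallel gripper is mounted at the origin on a cart in front of the work surface, level with it; the furniture and walls round the work are solid. World frame = base frame: x ahead of the robot, y to its left, z up, the work surface at z = 0. Lengths are in m, angles in degrees, forces in N, time in s.
With the tool pointing down it reaches from about 0.425 to 0.875 m from the base axis. Payload 4.7 kg.
Tool frame: the origin (TCP) lies between the finger pads; the fingertips stand 22 mm ahead of it and the grasp point (between the pads) lies 3 mm ahead of it; z points along the fingers, y is the line along which they close (so a half turn about z gives the same grasp; the last joint's range is limited). The gripper opens to 87 mm and grips with 3 to 60 N. Pads are 19 mm wide; open, the fingers measure 117 mm over their backs; the gripper's body (75 mm by 190 mm) begins 51 mm behind the grasp point.
Start: joints at [-64.796, 18.392, -4.016, 83.108, 1.295, 78.541, -3.26], TCP at [0.269, 0.592, 0.245] pointing down, gripper open.
Joint ranges: [-163.93, 163.93], [-17.29, 119.83], [-79.2, 71.16], [3.27, 140.29], [-89.18, 269.18], [5.43, 117.66], [-154.24, 154.24]. Speed limits (degrees/s): [147.25, 147.25, 180, 180, 180, 180, 180].

INTERFACE

Orientations are given as [roll, pitch, yaw] about the fixed x, y, z axes, in that order (R = Rz(yaw) Ry(pitch) Rx(roll)).
In Python, from cell import env gives the robot as it stands.
- The arm moves only by the tool drive_tool, never from a script. Its argument "moves" is a list of rows, each a list of 3 entries, a list of its own where there are three numbers: the shift along the tool's x, y, z in mm, then the turn, a rotation vector about the tool's x, y, z in rad, then the closure, from 0 (fully open) to 1 (shut). In form: [[[x, y, z], [wx, wy, wz], jaw], ...]. A call has 1 to 12 rows; each row shifts and turns the commanded pose from where the row before left it, along the tool's axes as they then stand; what a row does not reach is not made up. A row lasts 1/12 s, in which the tool goes at most 41.7 mm and 7.16 degrees, less where a joint would pass 70% of its speed; a pose out of reach is approached as far as the arm can. A call with a gripper value outside its range is refused whole. The fingers move at their own pace and stop on an object; "newtons" is the grip in N (left out, the last holds). Time passes only in rows, so rows that do not move let the fingers close. It gives the time, the measured TCP pose, the force, the opening and the grip force at its end, in the units of the state.
- env.get_obs(): the state, without advancing time (a new reading comes with each control period).
- env.read_camera(name): name is "scene" or "top" or "wrist"; returns (picture, depth): 384x512x3 uint8, blue, green, red; 384x512 float32, m along the optical axis (not along the pixel's ray), 0 where there is no reading.
- env.get_calibration(name): a dict with "fx", "fy", "cx", "cy" (pixels), "T" (4x4, takes a point from camera to world coordinates). Camera axes: x right, y down, z forward; pixel columns grow to the right and rows downward; lengths in m; the calibration is good to about 2 mm. A picture is of the moment at which its call begins: read the wrist's pose just before it. get_calibration takes no time and is no camera call; for the wrist camera it gives the pose at the moment of the call.
- env.sign_off(): hands the job in; it is judged then, once.
The state is a dict: "time_s": time; "qpos": joint angles; "joint_velocities": joint speeds; "effort": joint torques, N m; "tool_pos": TCP position; "tool_rot": TCP orientation; "force": force on the tool from outside, world axes, zero at the start; "wrist_torque": the same for the moment, N m; "grip_width": finger opening in m; "grasp_force": force on a finger pad.
Only numpy, scipy, OpenCV 4.12 (cv2) and the standard library are available. Lean on these libraries where they do the work, as an engineer would, in place of code of your own. Each camera call takes 0.05 s, during which the arm holds its last target. There are 200 camera calls.

TASK

Take the crucible off the jig and stand it upright on the free worktop without tipping it over, leaving the other things where they are. Lay the cover square on the jig, sliding it lengthwise as needed until it drops over the hidden locating pin. Then press it fully down against the sprung plate, flush on the rim, and finish while still holding the cover pressed down.

Things in the scene. Friction and masses are not known exactly. Their poses are not given: they have to be found in the camera images.
- jig: fixed jig, a dark steel block 110 (x) x 160 (y) x 20 mm high; origin at the centre of its underside on the worktop, z up, y along its length. Its rim (top face) is 20 mm above the origin. In a pocket in the middle sits a bright plate ('platen') 70 x 102 mm on springs, its top normally 25 mm above the origin, with a slot along y
- slot (a point): middle of the slot in the jig's platen, fixed, 25 mm above the jig's origin, same axes. Through the slot stands a fixed steel pin, 12 mm across, with a 3 mm high bevelled nose, 8 mm across at the tip, which is 7 mm above this point. The pin has x = 0 here but y anywhere from -8 to +8 mm: where is not given; see it beforehand or feel for it with the cover
- platen (a joint): how far the sprung platen is pressed down (m): 0 up, 0.005 when its top is flush with the jig's rim, which is the stop. Springs: about 3.5 N to start it moving, 10.5 N fully down; the cover's own weight does not press it down
- cover: the loose cover itself (0.2 to 0.4 kg), origin at the centre of its underside (same point and axes as cover_hole)
- cover_handle (a point): centre of the cover's handle, 36 mm above the cover's underside. The cover is a bright plate 84 (x) x 124 (y) x 18 mm thick, flat on the worktop at first; in the middle of its top stands a black block handle 20 mm wide (x), 70 mm long (y), 34 mm high (top 52 mm above the underside). Grip it across the 20 mm. Either way round fits the jig, length along length
- cover_hole (a point): mouth of the blind hole at the centre of the cover's underside (z up, y along the length): 14.5 mm across, 1.5 mm chamfer, 14 mm deep, closed above and so invisible from the top. Underside 32 mm above the jig's origin: the cover rests on the pin's tip; 25 mm: it has dropped on and rests on the platen; 20 mm: fully down
- crucible_mid (a point): centre of the crucible, half-way up: a small grey metal cup, 25 mm across at the rim (narrower at its foot), 26 mm high, standing upright on the platen towards the +y end. Beside the jig to its left (+y side) and near the robot the worktop is free: about x 0.40 to 0.47, y 0.25 to 0.33
- ring_nut_mid (a point): loose bystander, to be left where it stands; the point is half-way up: steel ring nut, 68 mm across, 34 mm high
- sample_jar_mid (a point): loose bystander, to be left where it stands; the point is half-way up: jar with a screw cap, 54 mm across, 80 mm high
- grease_tin_mid (a point): loose bystander, to be left where it stands; the point is half-way up: flat round tin, 64 mm across, 33 mm high
- crucible: the crucible itself, origin at the centre of its foot, 13 mm below crucible_mid
There are look-alikes about, which are no part of the job. What is shaped like the cover but pink is not meant.

How it is judged:
By the outcome, as a careful person would: the job done as asked, in the order asked, and still so for the second after the job is handed in, while the arm keeps its last pose, push and grip.
It also fails if it takes over 61 s, if anything falls off the work surface, if the arm or the gripper's body presses on something with over 40 N, if the wrist force passes 120 N, or if a joint passes its speed limit or range.

## Working session

There is one attempt and no reset: what is moved stays moved. The work goes in short steps, Python scripts to look and compute and a tool call to move; the robot and the scene stay as the last step left them, time stands still between calls to the robot, and variables do not carry over. Pictures are saved under pics/ and viewed, at most 10 in all, crops included, and the job is handed in when it is done.

Besides the shell and the picture viewer there is one more tool, called after "Request:" by a JSON object that holds its "fn" and its "kwargs", one argument or row to a line. drive_tool: Moves the arm, as the interface text tells. Its arguments: {"type":"object","properties":{"moves":{"type":"array"},"newtons":{"type":"number"}},"required":["moves"]}

```bash
mkdir -p pics; cat > h.py <<'E'
import numpy as np,cv2
from cell import env
def snap(n,f,crop=None,s=1):
    c=env.get_calibration(n);im,d=env.read_camera(n);np.savez('pics/'+f+'.npz',d=d,im=im,K=[c['fx'],c['fy'],c['cx'],c['cy']],T=c['T'])
    o=im
    if crop: o=im[crop[1]:crop[3],crop[0]:crop[2]]
    cv2.imwrite('pics/'+f+'.png',cv2.resize(o,None,fx=s,fy=s))
def pt(f,u,v,z=None):
    a=np.load('pics/'+f+'.npz');K=a['K'];T=a['T']
    r=np.array([(u-K[2])/K[0],(v-K[3])/K[1],1])
    if z is None: return T[:3,:3]@(r*a['d'][int(v),int(u)])+T[:3,3]
    w=T[:3,:3]@r; return T[:3,3]+w*(z-T[2,3])/w[2]
E
python3 - <<'E'
from h import *
print(env.get_obs())
snap('top','top0',s=1.5);snap('scene','sc0',s=1.5)
E
```

```text
{'time_s': 0.0, 'qpos': array([-64.7970705 ,  18.43889723,  -4.01563579,  83.17532028,
         1.29539714,  78.54186763,  -3.26035382]), 'joint_velocities': array([ 0.05203293,  0.08871732,  0.05655763, -0.00341724,  0.07443721,
       -0.0669382 , -0.02814784]), 'effort': array([-2.75285765e-04, -4.91305304e+01, -4.03793771e-01, -3.12531495e+01,
       -6.37492631e-02,  4.39831743e-02,  1.67648582e-04]), 'tool_pos': array([0.26829725, 0.59147101, 0.24345968]), 'tool_rot': array([-1.79889183e+02,  6.20505318e-03,  1.55606660e+02]), 'force': array([ 0.83786863, -0.61648306,  0.02664566]), 'wrist_torque': array([-0.03060987, -0.00570295, -0.02558096]), 'grasp_force': 0.0, 'grip_width': 0.08713360487090824}
```

View pics/top0.png

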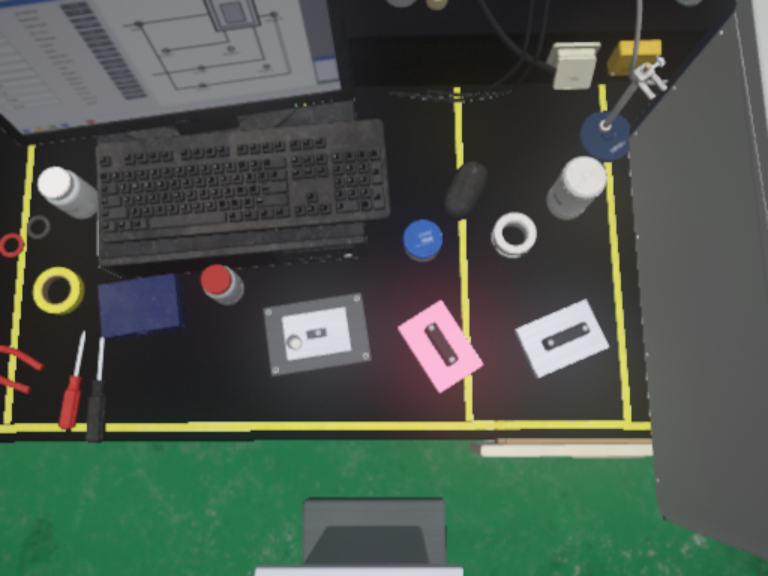

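View pics/sc0.png

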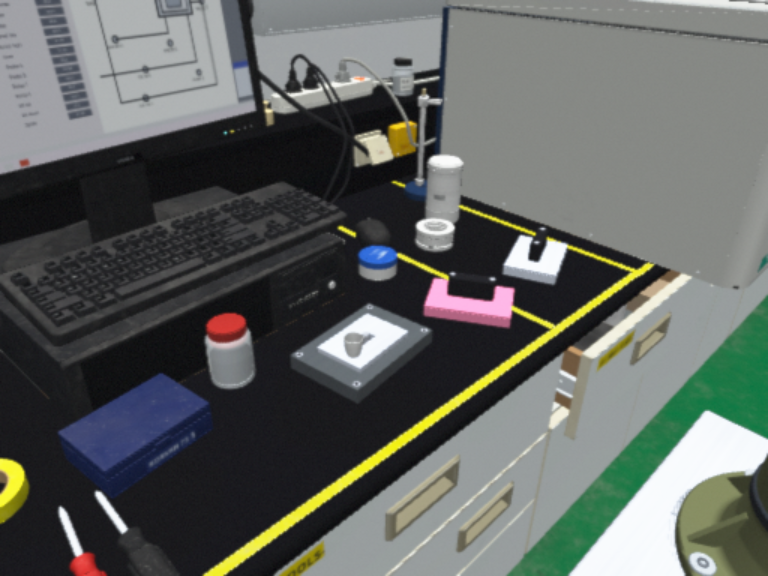

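```bash
python3 - <<'E'
from h import *
P=lambda u,v,z=None:pt('top0',u/1.5,v/1.5,z).round(4)
print('jig',[P(*c,.02) for c in [(264,309),(361,293),(371,359),(273,376)]])
print('cruc',P(294,342,.026),P(294,342))
print('cover',[P(*c,.018) for c in [(515,330),(588,299),(609,346),(539,377)]],P(560,336.5,.052),P(530,335),'handle ends',P(545,344,.052),P(588,326,.052))
print('pin',P(318,333,.03))
for n,c in dict(jar=(216,278),pink=(441,346),tin=(423,240),nut=(514,234)).items(): print(n,P(*c))
a=np.load('pics/top0.npz');o=cv2.resize(a['im'][190:260,165:260],None,fx=8,fy=8,interpolation=2);cv2.imwrite('pics/jigz.png',o)
E
```

```text
jig [array([0.547 , 0.1518, 0.02  ]), array([ 0.5714, -0.0052,  0.02  ]), array([ 0.4648, -0.0208,  0.02  ]), array([0.4393, 0.1347, 0.02  ])]
cruc [0.4923 0.1013 0.026 ] [0.4924 0.1013 0.0255]
cover [array([ 0.5089, -0.2505,  0.018 ]), array([ 0.5577, -0.3692,  0.018 ]), array([ 0.482 , -0.3972,  0.018 ]), array([ 0.4343, -0.2847,  0.018 ])] [ 0.4939 -0.3126  0.052 ] [ 0.501  -0.2745  0.0151] handle ends [ 0.4826 -0.2891  0.052 ] [ 0.5097 -0.3564  0.052 ]
pin [0.5058 0.0627 0.03  ]
jar [0.5863 0.215  0.0799]
pink [ 0.481  -0.1299  0.0526]
tin [ 0.6546 -0.1063  0.0346]
nut [ 6.722e-01 -2.595e-01 -2.000e-04]
```

View pics/jigz.png

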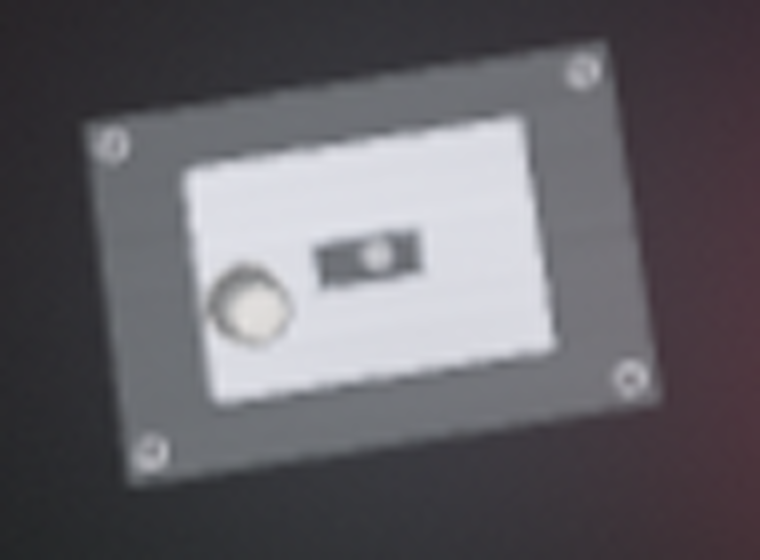

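```bash
cat >> h.py <<'E'
def go(x,y,z,yaw,o=None):
    "shift in tool axes (mm) at present yaw, then turn wz"
    from scipy.spatial.transform import Rotation as R
    o=o or env.get_obs();p=np.array(o['tool_pos']);r=R.from_euler('xyz',o['tool_rot'],degrees=True)
    t=R.from_euler('xyz',[180,0,yaw],degrees=True)
    print('shift mm',(r.inv().apply(np.array([x,y,z])-p)*1000).round(1),'in target axes',(t.inv().apply(np.array([x,y,z])-p)*1000).round(1),'turn',(r.inv()*t).as_rotvec().round(4))
E
python3 - <<'E'
from h import *
print(pt('top0',196.25,227.9,.051),pt('top0',212.25,221.9,.031),pt('top0',165+369/8,190+259/8,.025))
for u,v in [(150,320),(175,310),(120,300)]: print('box',pt('top0',u/1.5,v/1.5))
go(.491,.101,.14,99)
E
```

```text
[0.48979047 0.096752   0.051     ] [0.50595258 0.06196394 0.031     ] [0.50558968 0.06536367 0.025     ]
box [0.52831694 0.32956942 0.03834353]
box [0.54382112 0.29002543 0.03923605]
box [0.56107287 0.37968685 0.03884152]
shift mm [-405.4 -354.6  104.2] in target axes [-519.3  143.2  103.6] turn [-1.50e-03  9.00e-04  9.88e-01]
```

Request:
{"fn": "drive_tool", "kwargs": {
  "moves": [
    [[-28,-25,4],[0,0,0],0],
    [[-28,-25,4],[0,0,0],0],
    [[-28,-25,4],[0,0,0],0],
    [[-28,-25,4],[0,0,0],0],
    [[-28,-25,4],[0,0,0],0],
    [[-28,-25,4],[0,0,0],0],
    [[-28,-25,4],[0,0,0],0],
    [[-28,-25,4],[0,0,0],0],
    [[-28,-25,4],[0,0,0],0],
    [[-28,-25,4],[0,0,0],0],
    [[-28,-25,4],[0,0,0],0],
    [[-28,-25,4],[0,0,0],0]
  ]
}}

```text
time_s: 1.1
tool_pos: [0.4507, 0.1781, 0.1962]
tool_rot: [180.0, -0.0, 155.6]
force: [1.7, 0.6, -0.4]
grip_width: 0.0872
grasp_force: 0.0
```

Request:
{"fn": "drive_tool", "kwargs": {
  "moves": [
    [[-28,-25,10],[0,0,0],0],
    [[-28,-25,10],[0,0,0],0],
    [[0,0,10],[0,0,0.12],0],
    [[0,0,5],[0,0,0.12],0],
    [[0,0,0],[0,0,0.12],0],
    [[0,0,0],[0,0,0.12],0],
    [[0,0,0],[0,0,0.12],0],
    [[0,0,0],[0,0,0.12],0],
    [[0,0,0],[0,0,0.12],0],
    [[0,0,0],[0,0,0.12],0],
    [[0,0,0],[0,0,0.03],0],
    [[0,0,0],[0,0,0],0]
  ]
}}

```text
time_s: 2.1
tool_pos: [0.4806, 0.1112, 0.1612]
tool_rot: [-180.0, 0.0, 98.8]
force: [0.1, 0.4, 0.8]
grip_width: 0.0873
grasp_force: 0.0
```

```bash
python3 - <<'E'
from h import *
o=env.get_obs();print(o['time_s'],o['tool_pos'],o['tool_rot'],o['force'])
snap('wrist','w1',s=1.5)
go(.490,.097,.10,99)
E
```

```text
2.1 [0.48061439 0.11122904 0.16121826] [-1.79961582e+02  4.17223342e-03  9.88419047e+01] [0.09876872 0.38956473 0.75738259]
shift mm [-15.5   7.1  61.3] in target axes [-15.5   7.   61.3] turn [-0.0006  0.0001 -0.001 ]
```

View pics/w1.png

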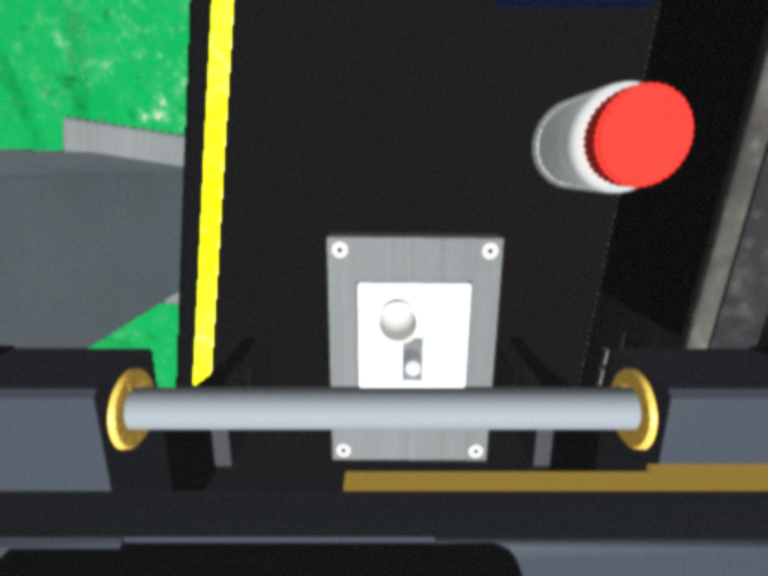

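```bash
python3 - <<'E'
from h import *
P=lambda u,v,z=None:pt('w1',u/1.5,v/1.5,z).round(4)
print('cr',P(397,318,.051),'pin tip',P(413,368,.032))
s=[P(*c,.02) for c in [(340,250),(490,250),(476,450),(343,450)]];print(s,np.mean(s,0))
c=[P(*c,.02) for c in [(327,236),(504,236),(487,460),(332,461)]];print('corners',c,np.mean(c,0))
print('slot',P(413,340,.025),P(412,379,.025))
x,y,_=P(397,318,.051); go(x,y,.07,99)
E
```

```text
cr [0.4921 0.0999 0.051 ] pin tip [0.5095 0.0615 0.032 ]
[array([0.4523, 0.1284, 0.02  ]), array([0.5451, 0.1428, 0.02  ]), array([5.666e-01, 1.000e-04, 2.000e-02]), array([ 0.473 , -0.0144,  0.02  ])] [0.50925  0.064225 0.02    ]
corners [array([0.4431, 0.1359, 0.02  ]), array([0.5518, 0.1528, 0.02  ]), array([ 0.5761, -0.0067,  0.02  ]), array([ 0.4664, -0.0246,  0.02  ])] [0.50935 0.06435 0.02   ]
slot [0.5071 0.0779 0.025 ] [0.5113 0.0503 0.025 ]
shift mm [-13.    9.6  91.3] in target axes [-13.    9.5  91.3] turn [-0.0006  0.0001 -0.001 ]
```

Request:
{"fn": "drive_tool", "kwargs": {
  "moves": [
    [[-7,4.5,20],[0,0,0],0],
    [[-6.5,4.5,25],[0,0,0],0],
    [[0,0,25],[0,0,0],0],
    [[0,0,15],[0,0,0],0],
    [[0,0,12],[0,0,0],0.3],
    [[0,0,9],[0,0,0],0.4],
    [[0,0,5],[0,0,0],0.5],
    [[0,0,0],[0,0,0],0.5],
    [[0,0,0],[0,0,0],0.5]
  ],
  "newtons": 8
}}

```text
time_s: 2.9
tool_pos: [0.4922, 0.0995, 0.0509]
tool_rot: [180.0, -0.0, 98.9]
force: [0.6, -0.1, -0.3]
grip_width: 0.061
grasp_force: 0.0
```

Request:
{"fn": "drive_tool", "kwargs": {
  "moves": [
    [[0,0,0],[0,0,0],0.6],
    [[0,0,0],[0,0,0],0.64],
    [[0,0,0],[0,0,0],0.68],
    [[0,0,0],[0,0,0],0.7],
    [[0,0,0],[0,0,0],0.72],
    [[0,0,0],[0,0,0],0.75],
    [[0,0,0],[0,0,0],0.85],
    [[0,0,0],[0,0,0],0.85],
    [[0,0,0],[0,0,0],0.85],
    [[0,0,0],[0,0,0],0.85],
    [[0,0,0],[0,0,0],0.85]
  ]
}}

```text
time_s: 3.82
tool_pos: [0.4919, 0.0994, 0.0506]
tool_rot: [180.0, -0.0, 98.9]
force: [-1.0, -0.4, 1.7]
grip_width: 0.0234
grasp_force: 7.9
```

Request:
{"fn": "drive_tool", "kwargs": {
  "moves": [
    [[0,0,-5],[0,0,0],0.85],
    [[0,0,-10],[0,0,0],0.85],
    [[0,0,-20],[0,0,0],0.85],
    [[10,-1,-15],[0,0,0],0.85],
    [[20,-3,0],[0,0,0],0.85],
    [[30,-4,0],[0,0,0],0.85],
    [[30,-4,0],[0,0,0],0.85],
    [[30,-4,0],[0,0,0],0.85],
    [[30,-4,0],[0,0,0],0.85],
    [[25,-3,0],[0,0,0],0.85],
    [[15,-2,0],[0,0,0],0.85],
    [[6,0,0],[0,0,0],0.85]
  ]
}}

```text
time_s: 4.82
tool_pos: [0.4358, 0.2924, 0.1014]
tool_rot: [180.0, -0.1, 99.1]
force: [-1.0, -0.7, 0.3]
grip_width: 0.0234
grasp_force: 8.0
```

Request:
{"fn": "drive_tool", "kwargs": {
  "moves": [
    [[0,0,15],[0,0,0],0.85],
    [[0,0,20],[0,0,0],0.85],
    [[0,0,15],[0,0,0],0.85],
    [[0,0,10],[0,0,0],0.85],
    [[0,0,5],[0,0,0],0.85],
    [[0,0,4],[0,0,0],0.85],
    [[0,0,0],[0,0,0],0.85],
    [[0,0,0],[0,0,0],0.85]
  ]
}}

```text
time_s: 5.48
tool_pos: [0.4375, 0.2892, 0.0322]
tool_rot: [179.9, -0.0, 98.9]
force: [0.4, 0.4, 0.3]
grip_width: 0.0237
grasp_force: 8.0
```

Request:
{"fn": "drive_tool", "kwargs": {
  "moves": [
    [[0,0,3],[0,0,0],0.85],
    [[0,0,2],[0,0,0],0.85],
    [[0,0,1],[0,0,0],0.85],
    [[0,0,0.5],[0,0,0],0.85],
    [[0,0,0],[0,0,0],0.85],
    [[0,0,0],[0,0,0],0.85]
  ]
}}

```text
time_s: 5.98
tool_pos: [0.4371, 0.2894, 0.0256]
tool_rot: [180.0, -0.0, 98.9]
force: [-1.0, -0.1, 5.0]
grip_width: 0.0232
grasp_force: 7.8
```

Request:
{"fn": "drive_tool", "kwargs": {
  "moves": [
    [[0,0,-0.4],[0,0,0],0.85],
    [[0,0,0],[0,0,0],0.7],
    [[0,0,0],[0,0,0],0.66],
    [[0,0,0],[0,0,0],0.6],
    [[0,0,0],[0,0,0],0.5],
    [[0,0,0],[0,0,0],0.3],
    [[0,0,-5],[0,0,0],0.3],
    [[0,0,-20],[0,0,0],0],
    [[0,0,-35],[0,0,0],0],
    [[0,0,-35],[0,0,0],0],
    [[0,0,-30],[0,0,0],0],
    [[0,0,-25],[0,0,0],0]
  ]
}}

```text
time_s: 6.98
tool_pos: [0.4376, 0.2894, 0.1785]
tool_rot: [179.9, -0.1, 98.9]
force: [0.3, 0.8, 0.5]
grip_width: 0.0801
grasp_force: 0.0
```

```bash
python3 - <<'E'
from h import *
snap('top','top1',(80,150,440,290),2)
go(.491,-.315,.15,112.5)
print(env.get_obs()['tool_pos'],env.get_obs()['qpos'])
E
```

```text
shift mm [-606.9  -43.1   29.6] in target axes [-579.5 -184.6   33.3] turn [ 0.0096 -0.0045 -0.238 ]
[0.43977247 0.29106642 0.18334748] [-48.11121469   5.226015    12.45081886 106.10010513  -1.27009044
  68.19617719 -26.38576714]
```

View pics/top1.png

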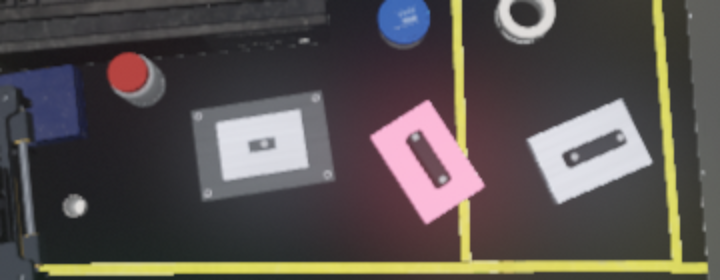

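Request:
{"fn": "drive_tool", "kwargs": {
  "moves": [
    [[-20,0,0],[0,0,0],0],
    [[-40,0,0],[0,0,0],0],
    [[-40,0,0],[0,0,0],0],
    [[-40,0,0],[0,0,0],0],
    [[-40,-2,0],[0,0,0],0],
    [[-40,-4,0],[0,0,0],0],
    [[-40,-4,0],[0,0,0],0],
    [[-40,-4,0],[0,0,0],0],
    [[-40,-4,0],[0,0,0],0],
    [[-40,-4,0],[0,0,0],0],
    [[-40,-4,0],[0,0,0],0],
    [[-40,-4,0],[0,0,0],0]
  ]
}}

```text
time_s: 8.03
tool_pos: [0.4781, -0.1719, 0.1759]
tool_rot: [179.9, -0.0, 98.9]
force: [0.2, 0.2, -0.1]
grip_width: 0.087
grasp_force: 0.0
```

Request:
{"fn": "drive_tool", "kwargs": {
  "moves": [
    [[-40,-4,0],[0,0,0],0],
    [[-40,-4,0],[0,0,0],0],
    [[-30,-3,0],[0,0,0],0],
    [[-10,-2,0],[0,0,-0.08],0],
    [[0,0,0],[0,0,-0.08],0],
    [[0,0,0],[0,0,-0.08],0],
    [[0,0,0],[0,0,0],0],
    [[0,0,0],[0,0,0],0]
  ]
}}

```text
time_s: 8.7
tool_pos: [0.484, -0.2905, 0.1755]
tool_rot: [180.0, -0.0, 112.5]
force: [0.4, 0.4, -0.6]
grip_width: 0.0869
grasp_force: 0.0
```

```bash
python3 - <<'E'
from h import *
o=env.get_obs();print(o['time_s'],o['tool_pos'],o['tool_rot'],o['qpos'])
snap('wrist','w2',s=1.5)
E
```

```text
8.7 [ 0.48395314 -0.29050807  0.17545594] [ 1.79990967e+02 -1.11249398e-02  1.12501935e+02] [ -8.98394358  12.61891984  42.48990847 102.05644098  -9.12037951
  68.82031989  58.63103941]
```

View pics/w2.png

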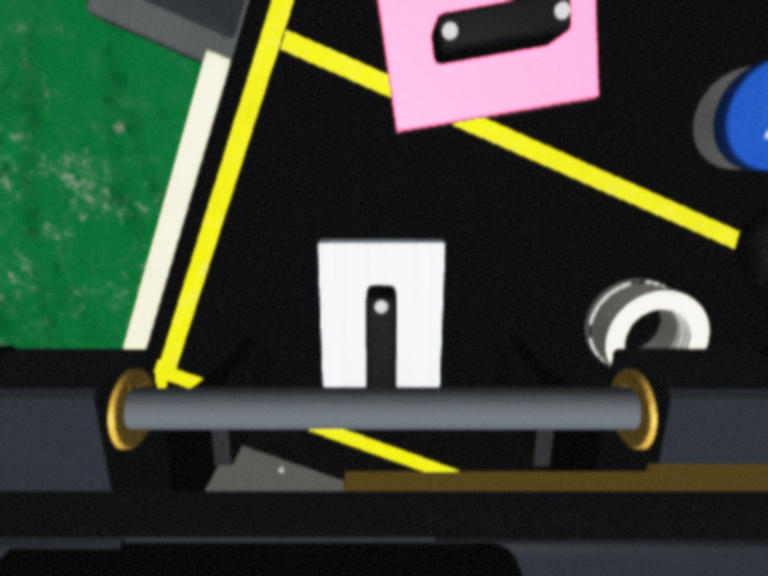

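```bash
python3 - <<'E'
from h import *
P=lambda u,v,z=None:pt('w2',u/1.5,v/1.5,z)
a,b=P(319,241,.018),P(444,241,.018);l=P(323,385,.018);r=P(440,385,.018)
print(a,b,l,r)
d=b-a;yaw=np.degrees(np.arctan2(d[1],d[0]));print('yaw',yaw,np.degrees(np.arctan2(-(a-l)[0],(a-l)[1])),np.degrees(np.arctan2(-(b-r)[0],(b-r)[1])))
Y=np.radians(22.5);ey=np.array([-np.sin(Y),np.cos(Y),0])
c=(a+b)/2-.062*ey;print('centre from edge',c,'from handle',P(381,286,.052)-.035*ey, 'len',np.linalg.norm(d))
go(c[0],c[1],.10,112.5)
E
```

```text
[ 0.43707963 -0.28370016  0.018     ] [ 0.51316182 -0.25220997  0.018     ] [ 0.47613284 -0.38071565  0.018     ] [ 0.55410982 -0.34847178  0.018     ]
yaw 22.48451295250804 21.92706138154327 23.044005518085957
centre from edge [ 0.4988471  -0.32523559  0.018     ] from handle [ 0.49647214 -0.32035455  0.052     ] len 0.08234155657423423
shift mm [-37.9   0.3  75.5] in target axes [-37.9   0.3  75.5] turn [ 0.0003 -0.0002  0.0004]
```

```bash
python3 - <<'E'
from h import *
def cloud(f):
    a=np.load('pics/'+f+'.npz');K=a['K'];d=a['d'];v,u=np.indices(d.shape)
    p=np.stack([(u-K[2])/K[0]*d,(v-K[3])/K[1]*d,d],-1)@a['T'][:3,:3].T+a['T'][:3,3];return p[d>0]
def ext(f,c,yaw,z0,z1,R=.09):
    p=cloud(f);p=p[(p[:,2]>z0)&(p[:,2]<z1)];Y=np.radians(yaw);q=p[:,:2]-c
    x=q@[np.cos(Y),np.sin(Y)];y=q@[-np.sin(Y),np.cos(Y)];m=(abs(x)<.055)&(abs(y)<R)
    print(f,z0,'n',m.sum(),'x',np.percentile(x[m],[.5,99.5]).round(4),'y',np.percentile(y[m],[.5,99.5]).round(4),'z',np.median(p[m,2]).round(4))
c=np.array([.498,-.323])
for f in('w2','top1'):
    ext(f,c,22.5,.010,.024);ext(f,c,22.5,.042,.058)
ext('w1',np.array([.509,.064]),8.6,.016,.022,.1);ext('top1',np.array([.509,.064]),8.6,.014,.028,.1)
E
```

```text
w2 0.01 n 6420 x [-0.0422  0.0408] y [-0.0451  0.059 ] z 0.0181
w2 0.042 n 1328 x [-0.0106  0.0091] y [-0.0279  0.032 ] z 0.0519
top1 0.01 n 1570 x [-0.0425  0.0407] y [-0.0625  0.0608] z 0.0185
top1 0.042 n 262 x [-0.0108  0.0089] y [-0.0349  0.0337] z 0.0519
w1 0.016 n 8368 x [-0.0546  0.0544] y [-0.0784  0.081 ] z 0.0202
top1 0.014 n 2803 x [-0.0545  0.0537] y [-0.077   0.0817] z 0.022
```

Request:
{"fn": "drive_tool", "kwargs": {
  "moves": [
    [[-12,0,15],[0,0,0],0],
    [[-13,0,25],[0,0,0],0],
    [[-12,0,25],[0,0,0],0],
    [[0,0,25],[0,0,0],0.2],
    [[0,0,20],[0,0,0],0.4],
    [[0,0,14],[0,0,0],0.5],
    [[0,0,8],[0,0,0],0.6],
    [[0,0,0],[0,0,0],0.65],
    [[0,0,0],[0,0,0],0.7]
  ],
  "newtons": 30
}}

```text
time_s: 9.5
tool_pos: [0.4987, -0.3247, 0.044]
tool_rot: [180.0, 0.0, 112.6]
force: [0.6, -0.2, 0.3]
grip_width: 0.0548
grasp_force: 0.0
```

Request:
{"fn": "drive_tool", "kwargs": {
  "moves": [
    [[0,0,0],[0,0,0],0.72],
    [[0,0,0],[0,0,0],0.74],
    [[0,0,0],[0,0,0],0.76],
    [[0,0,0],[0,0,0],0.8],
    [[0,0,0],[0,0,0],0.9],
    [[0,0,0],[0,0,0],0.9],
    [[0,0,0],[0,0,0],0.9],
    [[0,0,0],[0,0,0],0.9],
    [[0,0,0],[0,0,0],0.9]
  ],
  "newtons": 40
}}

```text
time_s: 10.25
tool_pos: [0.4983, -0.3249, 0.0439]
tool_rot: [180.0, 0.0, 112.6]
force: [-1.2, 1.0, 5.8]
grip_width: 0.0197
grasp_force: 40.0
```

```bash
python3 - <<'E'
from h import *
o=env.get_obs();print(o['time_s'],o['tool_pos'],o['tool_rot'],o['force'],o['wrist_torque'],o['grip_width'],o['grasp_force'],o['qpos'])
E
```

```text
10.25 [ 0.49827603 -0.32490575  0.04387495] [1.79988572e+02 5.25230025e-03 1.12623289e+02] [-1.1862003   0.99050009  5.82874835] [0.10419988 0.40664465 0.02652233] 0.019670003467758254 39.997657807543874 [ -1.55820575  25.92815749  39.20977672 104.32211684 -19.34931938
  56.57335822  68.27939152]
```

Request:
{"fn": "drive_tool", "kwargs": {
  "moves": [
    [[0,0,-5],[0,0,0],0.9],
    [[0,0,-15],[0,0,0],0.9],
    [[0,0,-25],[0,0,0],0.9],
    [[0,0,-30],[0,0,0.06],0.9],
    [[0,0,-25],[0,0,0.09],0.9],
    [[0,0,-5],[0,0,0.09],0.9],
    [[15,3,0],[0,0,0],0.9],
    [[28,5,0],[0,0,0],0.9],
    [[35,6,0],[0,0,0],0.9],
    [[35,6,0],[0,0,0],0.9],
    [[35,6,0],[0,0,0],0.9],
    [[35,6,0],[0,0,0],0.9]
  ]
}}

```text
time_s: 11.25
tool_pos: [0.5008, -0.137, 0.1478]
tool_rot: [-180.0, -0.0, 98.9]
force: [1.5, -0.5, -3.0]
grip_width: 0.0196
grasp_force: 40.0
```

Request:
{"fn": "drive_tool", "kwargs": {
  "moves": [
    [[35,6,0],[0,0,0],0.9],
    [[35,6,0],[0,0,0],0.9],
    [[35,6,0],[0,0,0],0.9],
    [[35,6,0],[0,0,0],0.9],
    [[28,6,0],[0,0,0],0.9],
    [[15,3,0],[0,0,0],0.9],
    [[10,2,0],[0,0,0],0.9],
    [[0,0,0],[0,0,0],0.9],
    [[0,0,0],[0,0,0],0.9]
  ]
}}

```text
time_s: 12.0
tool_pos: [0.5061, 0.0563, 0.148]
tool_rot: [-179.9, 0.1, 98.9]
force: [0.5, -1.2, -3.3]
grip_width: 0.0195
grasp_force: 40.0
```

```bash
python3 - <<'E'
from h import *
o=env.get_obs();print(o['time_s'],o['tool_pos'],o['tool_rot'],o['force'],o['wrist_torque'],o['grip_width'])
snap('wrist','w3',s=1.5)
go(.509,.062,.085,98.7)
E
```

```text
12.0 [0.50609464 0.05627664 0.14804283] [-1.79947068e+02  5.63124913e-02  9.88774653e+01] [ 0.5454168  -1.2015464  -3.25395685] [-0.1416231  -0.01414881  0.02107235] 0.019503594446083985
shift mm [ 6.2  3.8 63.1] in target axes [ 6.2  3.8 63.1] turn [-0.0007  0.0011  0.0013]
```

View pics/w3.png

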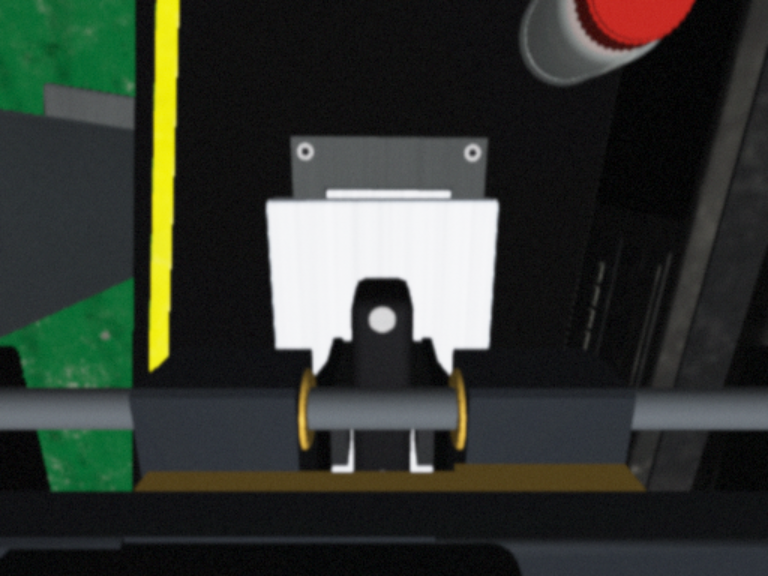

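```bash
python3 - <<'E'
from h import *
P=lambda u,v,z=None:pt('w3',u/1.5,v/1.5,z)
a,b=P(267,200.5,.122),P(498,200.5,.122);ey=np.array([-np.sin(np.radians(8.8)),np.cos(np.radians(8.8)),0])
print('cover c',(a+b)/2-.062*ey,np.degrees(np.arctan2(*(b-a)[1::-1])),np.linalg.norm(b-a))
s,t=P(305,151.5,.02),P(472.5,152.5,.02);print('screws',(s+t)/2-.0722*ey,np.degrees(np.arctan2(*(t-s)[1::-1])))
s,t=P(291,137,.02),P(488,137,.02);print('corners',(s+t)/2-.08*ey,np.degrees(np.arctan2(*(t-s)[1::-1])))
s,t=P(326,191,.025),P(451,191,.025);print('platen',(s+t)/2-.051*ey)
E
```

```text
cover c [0.50718215 0.05504933 0.122     ] 8.868380962361906 0.08295905986344876
screws [0.50947949 0.06426768 0.02      ] 8.54215023033284
corners [0.50980571 0.06452972 0.02      ] 8.869337718288726
platen [0.50936438 0.06425627 0.025     ]
```

Request:
{"fn": "drive_tool", "kwargs": {
  "moves": [
    [[3,2,10],[0,0,0],0.9],
    [[3,1.8,18],[0,0,0],0.9],
    [[0,0,18],[0,0,0],0.9],
    [[0,0,12],[0,0,0],0.9],
    [[0,0,6],[0,0,0],0.9],
    [[0,0,2],[0,0,0],0.9],
    [[0,0,0],[0,0,0],0.9],
    [[0,0,0],[0,0,0],0.9]
  ]
}}

```text
time_s: 12.72
tool_pos: [0.5099, 0.0634, 0.0831]
tool_rot: [179.9, -0.0, 98.8]
force: [1.1, 0.2, -3.5]
grip_width: 0.0198
grasp_force: 40.0
```

Request:
{"fn": "drive_tool", "kwargs": {
  "moves": [
    [[0,0,2],[0,0,0],0.9],
    [[0,0,2],[0,0,0],0.9],
    [[0,0,1],[0,0,0],0.9],
    [[0,0,1],[0,0,0],0.9],
    [[0,0,1],[0,0,0],0.9],
    [[0,0,0],[0,0,0],0.9],
    [[0,0,0],[0,0,0],0.9]
  ]
}}

```text
time_s: 13.3
tool_pos: [0.5092, 0.0637, 0.0754]
tool_rot: [-180.0, -0.0, 98.9]
force: [0.2, 0.3, -3.9]
grip_width: 0.02
grasp_force: 40.0
```

Request:
{"fn": "drive_tool", "kwargs": {
  "moves": [
    [[-0.7,0,1],[0,0,0],0.9],
    [[-0.5,0,0.5],[0,0,0],0.9],
    [[0,0,0.5],[0,0,0],0.9],
    [[0,0,0.5],[0,0,0],0.9],
    [[0,0,0],[0,0,0],0.9],
    [[0,0,0],[0,0,0],0.9]
  ]
}}

```text
time_s: 13.8
tool_pos: [0.5094, 0.0625, 0.0729]
tool_rot: [-180.0, -0.0, 98.9]
force: [0.1, -1.2, -2.8]
grip_width: 0.0198
grasp_force: 40.0
```

Request:
{"fn": "drive_tool", "kwargs": {
  "moves": [
    [[0,0,1],[0,0,0],0.9],
    [[0,0,0.5],[0,0,0],0.9],
    [[0,0,0.5],[0,0,0],0.9],
    [[0,0,0.5],[0,0,0],0.9],
    [[0,0,0.5],[0,0,0],0.9],
    [[0,0,0],[0,0,0],0.9],
    [[0,0,0],[0,0,0],0.9]
  ]
}}

```text
time_s: 14.38
tool_pos: [0.5094, 0.0625, 0.0699]
tool_rot: [-180.0, 0.0, 98.9]
force: [-0.1, -1.3, -2.8]
grip_width: 0.0195
grasp_force: 40.0
```

Underside is at about 26 mm, so it has dropped on the pin; pressing now.

Request:
{"fn": "drive_tool", "kwargs": {
  "moves": [
    [[0,0,1],[0,0,0],0.9],
    [[0,0,1],[0,0,0],0.9],
    [[0,0,1],[0,0,0],0.9],
    [[0,0,1],[0,0,0],0.9],
    [[0,0,0],[0,0,0],0.9],
    [[0,0,0],[0,0,0],0.9]
  ]
}}

```text
time_s: 14.88
tool_pos: [0.5096, 0.0625, 0.0663]
tool_rot: [180.0, -0.0, 98.9]
force: [-2.3, -1.1, 3.1]
grip_width: 0.0195
grasp_force: 40.0
```

Request:
{"fn": "drive_tool", "kwargs": {
  "moves": [
    [[0,0,1],[0,0,0],0.9],
    [[0,0,1],[0,0,0],0.9],
    [[0,0,0.5],[0,0,0],0.9],
    [[0,0,0.5],[0,0,0],0.9],
    [[0,0,0],[0,0,0],0.9],
    [[0,0,0],[0,0,0],0.9]
  ]
}}

```text
time_s: 15.38
tool_pos: [0.5096, 0.0625, 0.0638]
tool_rot: [180.0, -0.0, 98.9]
force: [-4.7, -0.9, 9.5]
grip_width: 0.0196
grasp_force: 40.0
```

Request:
{"fn": "drive_tool", "kwargs": {
  "moves": [
    [[0,0,0.4],[0,0,0],0.9],
    [[0,0,0.4],[0,0,0],0.9],
    [[0,0,0],[0,0,0],0.9],
    [[0,0,0],[0,0,0],0.9],
    [[0,0,0],[0,0,0],0.9]
  ]
}}

```text
time_s: 15.8
tool_pos: [0.5096, 0.0625, 0.0638]
tool_rot: [-180.0, -0.1, 98.9]
force: [-6.8, -1.6, 16.3]
grip_width: 0.0194
grasp_force: 40.0
```

Request:
{"fn": "drive_tool", "kwargs": {
  "moves": [
    [[0,-0.4,0.3],[0,0,0],0.9],
    [[0,0,0],[0,0,0],0.9],
    [[0,0,0],[0,0,0],0.9],
    [[0,0,0],[0,0,0],0.9]
  ]
}}

```text
time_s: 16.13
tool_pos: [0.5096, 0.0625, 0.0638]
tool_rot: [180.0, -0.1, 98.9]
force: [-6.3, -1.3, 17.8]
grip_width: 0.0198
grasp_force: 40.0
```

```bash
python3 - <<'E'
from h import *
snap('scene','sc1',(80,120,460,300),2)
o=env.get_obs();print(o['time_s'],o['tool_pos'],o['tool_rot'],o['force'],o['wrist_torque'])
E
```

```text
16.1833 [0.50960656 0.06251394 0.06378923] [ 1.79961968e+02 -6.05296795e-02  9.88791090e+01] [-7.18360498 -0.53112867 17.61415746] [-0.37234314  1.54937198 -0.02322015]
```

View pics/sc1.png

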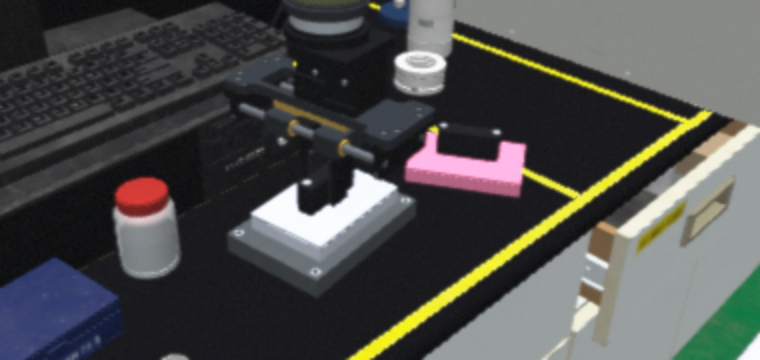

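```bash
python3 - <<'E'
from h import *
print([pt('top1',80+u/2,150+v/2).round(3) for u,v in [(75,206),(70,198),(66,204)]])
env.sign_off()
E
```

```text
[array([0.436, 0.294, 0.006]), array([0.445, 0.296, 0.017]), array([0.437, 0.299, 0.022])]
the job is handed in; nothing more can be done
```

The job is handed in at about 16 s: the crucible stands on the free worktop at about (0.44, 0.29). The cover is over the pin and pressed fully down flush on the jig's rim, held there with about 18 N on the wrist. No other objects were touched, but the judge's result was not shown to me.

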